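# Load the jar crate and hold its dock lock open

### The arm

A 7-joint arm with a two-finger parallel gripper is mounted at the origin on the work surface. World frame = base frame: x ahead of the robot, y to its left, z up, the work surface at z = 0. Lengths are in mm, angles in degrees, forces in N, time in s.
With the tool pointing down it reaches from about 400 to 875 mm from the base axis. Payload 19.3 kg.
Tool frame: the origin (TCP) lies midway between the tips of the shut fingers; the grasp point (between the pads) lies 19 mm behind it; z points along the fingers, y is the line along which they close (so a half turn about z gives the same grasp; the last joint's range is limited). The gripper opens to 85 mm and grips with 20 to 120 N. Pads are 22 mm wide; open, the fingers measure 114 mm over their backs; the gripper's body (76 mm by 85 mm) begins 54 mm behind the grasp point. The pads swing forward as they close: fully open they stand 13 mm farther back than shut.
Start: joints at [70.348, 29.874, -2.08, 91.645, 1.215, 58.505, -6.463], TCP at [168.365, -601.887, 231.291] pointing down, gripper open.
Joint ranges: [-166.77, 166.77], [-17.47, 122.26], [-85.68, 81.53], [9.62, 139.38], [-72.42, 252.41], [9.2, 110.78], [-144.41, 144.41]. Speed limits (degrees/s): [108.29, 108.29, 136.94, 136.94, 172.46, 172.46, 172.46].

### API

Orientations are given as [roll, pitch, yaw] about the fixed x, y, z axes, in that order (R = Rz(yaw) Ry(pitch) Rx(roll)).
In Python, from station import sense, camera, camera_model, sign_off, nets gives the robot as it stands.
- The arm moves only by the shell command python3 -m pendant 'ROWS' [FORCE]. ROWS is JSON, a list of rows, each a list of 3 entries, a list of its own where there are three numbers: the closure in counts, from 0 (fully open) to 255 (shut), then the shift along the tool's x, y, z in m, then the turn, a rotation vector about the tool's x, y, z in rad. In form: [[grip, [x, y, z], [rx, ry, rz]], ...]. A call has 1 to 12 rows; each row shifts and turns the commanded pose from where the row before left it, along the tool's axes as they then stand; what a row does not reach is not made up. A row lasts 1/12 s, in which the tool goes at most 41.7 mm and 7.16 degrees, less where a joint would pass 70% of its speed; a pose out of reach is approached as far as the arm can. A call is refused whole if a number of a shift passes 0.0417 or a number of a turn 0.125, either way. A call with a gripper value outside its range is refused whole. The fingers move at their own pace and stop on an object; FORCE is the grip in N (left out, the last holds). Time passes only in rows, so rows that do not move let the fingers close. It gives the time, the measured TCP pose, the force, the opening and the grip force at its end, in the units of the state.
- sense(): the state, without advancing time (a new reading comes with each control period).
- camera(name): name is "side" or "top" or "wrist"; returns (picture, depth): 420x560x3 uint8, red, green, blue; 420x560 float32, mm along the optical axis (not along the pixel's ray), 0 where there is no reading.
- camera_model(name): a dict with "mtx" (3x3 intrinsics, pixels), "k1" (the pictures are not rectified: a ray, as slopes to the right and down, at radius r is drawn at 1 + k1 r^2 times it, then the intrinsics apply), "R" (3x3) and "t" (3): a world point X has camera coordinates R X + t; the wrist camera has in their place "hand_eye" (4x4, takes a point from camera to tool coordinates, whose origin is the TCP and whose axes are the flange's). Camera axes: x right, y down, z forward; pixel columns grow to the right and rows downward; lengths in mm; the calibration is good to about 2 mm. A picture is of the moment at which its call begins: read the wrist's pose just before it. camera_model takes no time and is no camera call.
- sign_off(): hands the job in; it is judged then, once.
Trained networks look in the newest picture that a camera, given by its name, has taken for a name from the list of things; names that differ only in an ending like _2 or _b are one class to them, and where a whole thing is asked for, a point or a joint stands for the part that bears it (a point fixed in the world has none). Each returns a list of dicts, best first, with "p" (0 to 1); they miss things now and then, are a little off and sometimes report something else, mostly with a low value. They report only what shows in the picture. A call takes as long as a camera call. They do not tell look-alikes from the thing itself.
- nets.look_for(camera, label): "uv" ([column, row] in pixels, amid what is visible of it).
- nets.trace(camera, label): "region" (420x560 bool, what is visible of it) and "uv" ([column, row] in pixels, amid what is visible of it).
The state is a dict: "clock": time; "joint_positions": joint angles; "dq": joint speeds; "tau": joint torques, N m; "position": TCP position; "tcp_rot": TCP orientation; "wrist_force": force on the tool from outside, world axes, zero at the start; "wrist_torque": the same for the moment, N m; "gripper_width": finger opening in mm; "grip_force": force on a finger pad.
Only numpy, scipy, OpenCV 4.12 (cv2) and the standard library are available. Lean on these libraries where they do the work, as an engineer would, in place of code of your own. Each camera call takes 0.05 s, during which the arm holds its last target. There are 200 camera calls.

### The job

Set the two loose rearing jars upright into the two free cells of the crate, one per cell, without tipping or dropping them. Then take the key from its wooden stand, push it fully home in the lock beside the crate, working it past the sticky pins, turn it a quarter clockwise against the spring, and finish still gripping the key and holding it turned so that the crate stays unlocked. Leave the jar already in the crate and the other things on the table alone.

Things in the scene. Friction and masses are not known exactly. Their poses are not given: they have to be found in the camera images.
- jar1: Loose rearing jar, a plain upright cylinder 54 mm in diameter and 85 mm tall, dark contents with a white lid (lid z 67 to 85 mm), about 0.16 kg; stands on the table at the start. Origin: centre of its underside, z up its axis.
- jar2: Second loose jar, identical to jar1; stands on the table at the start. Same origin.
- jar3: Third jar, identical, already standing in one of the three crate cells (which one varies), directly on the cell floor; to be left there.
- dock: Fixed steel base plate 100 x 300 x 6 mm carrying an open plywood crate with three cells in a row, and a lock. Origin: centre of its underside; y runs along the row towards the lock, z up. Crate 68 (x) x 196 (y) mm, walls 4 mm thick, outer walls to 51 mm and dividers to 45 mm above the table. Lock: grey block 60 x 60 mm centred at y = +108 mm, top face 56 mm above the table.
- cell0 (a point): Centre of the floor of the crate cell farthest from the lock (dock x 0, y -109 mm, z 10 mm); axes as the dock's. Each cell is 60 x 60 mm inside.
- cell1 (a point): Centre of the floor of the middle cell (dock x 0, y -45 mm, z 10 mm); axes as the dock's.
- cell2 (a point): Centre of the floor of the cell next to the lock (dock x 0, y +19 mm, z 10 mm); axes as the dock's.
- pad0: Loose round cork pad, 52 mm diameter, 4 mm thick, lying on the floor of a free cell; the jar is set on top of it. Origin: centre of its underside.
- pad1: Second cork pad, same, in the other free cell.
- stand: Fixed dark wooden block 64 x 64 x 36 mm with a slot 20 x 7 mm (long along its x), 24 mm deep, in its top, where the key stands upright. Origin: centre of its underside, z up.
- key: Key, 70 mm tall, 45 g, standing tip down. Origin: middle of the tip edge, z up to the bow. Flat steel bit 18 (x) x 5 (y) mm, z 0 to 12 mm, tapered to a V edge at the tip; stem 5 mm diameter, z 12 to 36; black bow (the grip) 30 (x) x 10 (y) mm, z 36 to 70. A half turn about z makes no difference. Grip the bow across its 10 mm.
- keyway (a point): Centre of the keyhole mouth in the lock's top face; z up, slot long along x (the dock's x). A 4 mm deep 45-degree lead-in, 28 x 15 mm at the face, narrows to a fixed slot 20 x 7 mm, 4 to 10 mm below the face. Two sprung sticky pins reach into it about 7.5 mm down and must be pushed aside (5 to 12 N down on the key; rocking it slightly helps). Floor 24.5 mm down.
- lock_plug (a joint): Angle (rad) of the plug under the fixed slot: 0 at rest, grows as the key is turned clockwise seen from above, stop at 1.57. The key turns only once its tip is over 22 mm below the lock's face, its bit clear of the fixed slot. A spring (under 0.1 N m) turns the plug back to 0 when the key is let go. The key has about 0.1 rad of play in the plug.
- insect_box: Bystander: clear lidded box 100 x 130 x 62 mm, on the table. Origin: centre of underside.
- feed_dish: Bystander: shallow white dish, 90 mm diameter, 25 mm high.
- mist_bottle: Bystander: white bottle 60 mm diameter, 150 mm tall.
Things that resemble listed ones, but are neither listed nor needed, are in the scene too. Leave any pink or purple look-alike of the jar3 alone.

How it is judged:
By the outcome, as a careful person would: the job done as asked, in the order asked, and still so for the second after the job is handed in, while the arm keeps its last pose, push and grip.
It also fails if it takes over 72 s, if anything falls off the work surface, if the arm or the gripper's body presses on something with over 40 N, if the wrist force passes 120 N, or if a joint passes its speed limit or range.

## Working session

There is one attempt and no reset: what is moved stays moved. The work goes in short steps, Python scripts to look and compute and a shell command to move; the robot and the scene stay as the last step left them, time stands still between calls to the robot, and variables do not carry over. Pictures are saved under pics/ and viewed, at most 10 in all, crops included, and the job is handed in when it is done.

```bash
ls; mkdir -p pics; cat > h.py <<'E'
import numpy as np, cv2, json
from station import sense, camera, camera_model, sign_off, nets
from scipy.spatial.transform import Rotation as Ro
def cam(name):
    m=camera_model(name); K=np.array(m['mtx']); 
    if name=='wrist':
        s=sense(); T=np.eye(4); T[:3,:3]=Ro.from_euler('xyz',s['tcp_rot'],degrees=True).as_matrix(); T[:3,3]=s['position']
        A=T@np.array(m['hand_eye']); R=A[:3,:3].T; t=-R@A[:3,3]
    else: R=np.array(m['R']); t=np.array(m['t'])
    return K,m['k1'],R,t
def ray(c,uv):
    K,k1,R,t=c; uv=np.atleast_2d(np.array(uv,float))
    p=cv2.undistortPoints(uv.reshape(-1,1,2),K,np.array([k1,0,0,0.])).reshape(-1,2)
    d=np.c_[p,np.ones(len(p))]; return -R.T@t, d@R, d
def at_z(c,uv,z):
    o,w,_=ray(c,uv); return o+w*((z-o[2])/w[:,2])[:,None]
def at_depth(c,uv,dep):
    o,w,_=ray(c,uv); return o+w*np.atleast_1d(dep)[:,None]
def proj(c,X):
    K,k1,R,t=c; return cv2.projectPoints(np.atleast_2d(np.array(X,float)),cv2.Rodrigues(R)[0],t,K,np.array([k1,0,0,0.]))[0].reshape(-1,2)
def snap(name,f):
    c=cam(name); im,d=camera(name); cv2.imwrite(f'pics/{f}.png',im[:,:,::-1]); np.save(f'pics/{f}.npy',d); return c,im,d
def cloud(c,d,mask=None):
    m=(d>0) if mask is None else (d>0)&mask
    v,u=np.nonzero(m); return at_depth(c,np.c_[u,v],d[m]),np.c_[u,v]
def tool(dx):
    "world displacement mm -> tool axes m"
    return np.round(Ro.from_euler('xyz',sense()['tcp_rot'],degrees=True).as_matrix().T@np.array(dx,float)/1000,4)
E
python3 - <<'E'
from h import *
print(sense())
c,im,d=snap('top','top0'); print(c[2],c[3],-c[2].T@c[3])
for l in ['jar1','jar3','dock','stand','key','pad0','keyway','lock_plug','insect_box','feed_dish','mist_bottle']:
    try: r=nets.look_for('top',l)
    except Exception as e: print(l,e); continue
    for q in r:
        u,v=map(int,q['uv']); z=d[v,u]
        print(l,round(q['p'],2),[u,v],at_depth(c,q['uv'],z).round(0)[0] if z>0 else None)
c2,im2,d2=snap('side','side0'); print(-c2[2].T@c2[3])
E
```

```text
pics
{'clock': 0.0, 'joint_positions': array([70.34700106, 29.91320166, -2.07994171, 91.67291094,  1.21537467,
       58.50597237, -6.46447708]), 'dq': array([ 0.02011466, -0.03984062, -0.0548224 ,  0.1495964 , -0.03284016,
       -0.03489783,  0.11472938]), 'tau': array([-1.39003250e-04, -9.27114558e+01,  1.98005028e+00, -3.69941819e+01,
        1.77337392e-02,  8.00992217e-03,  3.54656856e-05]), 'position': array([ 168.25149334, -601.56838557,  230.68747802]), 'tcp_rot': array([-1.79930275e+02,  6.36652415e-03,  1.56278381e+01]), 'wrist_force': array([-0.74856712, -0.00958272, -0.04494044]), 'wrist_torque': array([-0.02194886,  0.00266846, -0.02750109]), 'grip_force': 0.0, 'gripper_width': 85.7991037613249}
[[-0.06972514 -0.99754609 -0.00634105]
 [-0.97000632  0.06928128 -0.23299751]
 [ 0.23286507 -0.01009492 -0.97245666]] [   6.48874753  570.92729358 1064.16301833] [ 306.44911775  -22.33910839 1167.9181951 ]
jar1 0.96 [428, 207] [ 544. -340.   86.]
jar1 0.81 [329, 257] [ 455. -128.   86.]
jar1 0.72 [247, 318] [347.  41.  86.]
jar1 0.69 [224, 247] [489.  79.  92.]
jar1 0.67 [279, 287] [402. -25.  83.]
jar1 0.56 [300, 169] [643. -87.  83.]
jar3 0.96 [428, 207] [ 544. -340.   86.]
jar3 0.81 [329, 257] [ 455. -128.   86.]
jar3 0.72 [247, 318] [347.  41.  86.]
jar3 0.69 [224, 247] [489.  79.  92.]
jar3 0.67 [279, 287] [402. -25.  83.]
jar3 0.56 [300, 169] [643. -87.  83.]
dock 0.78 [158, 241] [526. 228.  10.]
stand 0.89 [298, 178] [634. -83.  53.]
key 0.17 [125, 140] [725. 272. 102.]
pad0 0.8 [174, 245] [514. 194.  14.]
pad0 0.25 [154, 248] [509. 231.  33.]
keyway 0.65 [160, 240] [529. 225.   8.]
insect_box 0.65 [383, 120] [ 748. -276.   61.]
mist_bottle 0.72 [121, 141] [724. 278. 104.]
[429.37569037 883.71810692 638.95956754]
```

```bash
python3 - <<'E'
import cv2,numpy as np
a=cv2.imread('pics/top0.png')
cv2.imwrite('pics/v1.png',cv2.resize(a[80:380,60:480],(800,571),interpolation=cv2.INTER_CUBIC))
E
```

```text
(no output)
```

View pics/v1.png

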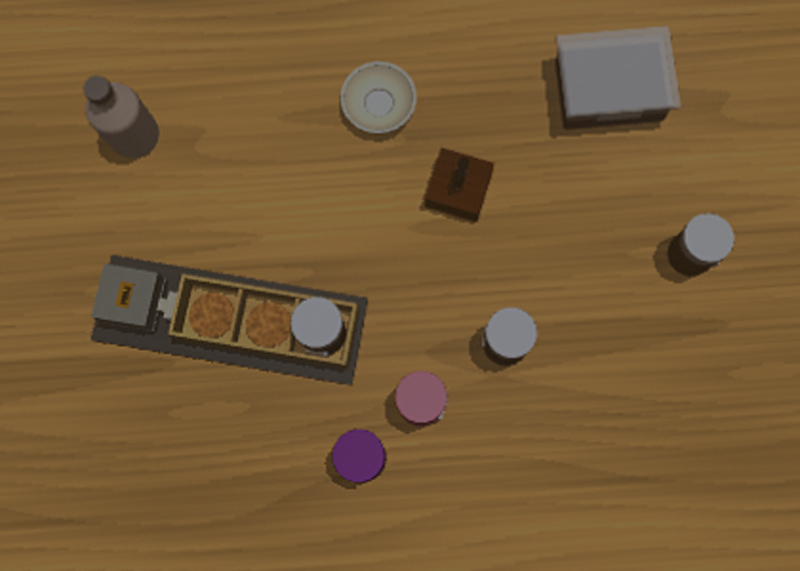

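View pics/side0.png

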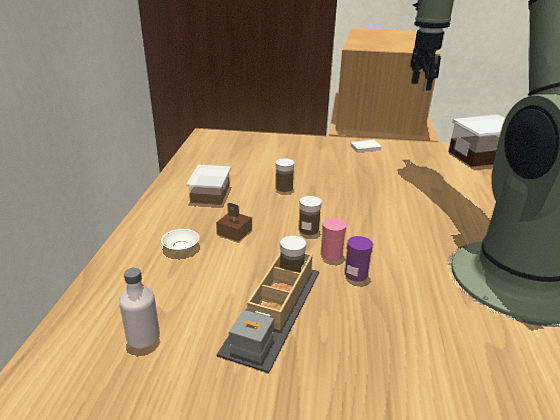

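Top view: white-lidded jars at (428,207) and (329,257) stand on the table and are the ones meant. The pink (279,287) and purple (247,318) jars are look-alikes. The white jar at (224,247) is jar3 in cell0, so cell1 and cell2 are free with their pads. The key is in the stand at about (298,170) and the lock is at about (126,235).

```bash
python3 - <<'E'
from h import *
c=cam('top'); d=np.load('pics/top0.npy'); im=cv2.imread('pics/top0.png')
P,uv=cloud(c,d)
def near(xy,r,z0,z1): 
    m=(np.hypot(*(P[:,:2]-xy).T)<r)&(P[:,2]>z0)&(P[:,2]<z1); return m
for n,xy,z0,z1 in [('far',(544,-340),78,92),('near',(455,-128),78,92),('jar3',(489,79),86,102)]:
    m=near(xy,45,z0,z1); q=P[m]; cc,r=cv2.minEnclosingCircle(q[:,:2].astype(np.float32)); print(n,m.sum(),q.mean(0).round(1),np.round(cc,1),round(r,1))
# lock top
m=near((529,290),60,50,62); q=P[m]; print('lock',m.sum(),q.mean(0).round(1),cv2.minAreaRect(q[:,:2].astype(np.float32)))
m=near((634,-83),60,31,41); q=P[m]; print('stand',m.sum(),q.mean(0).round(1),cv2.minAreaRect(q[:,:2].astype(np.float32)))
m=near((634,-83),60,60,80); q=P[m]; print('key',m.sum(),q.mean(0).round(1),cv2.minAreaRect(q[:,:2].astype(np.float32)))
# pads by colour (orange)
hsv=cv2.cvtColor(im,cv2.COLOR_BGR2HSV)
for u0,u1 in [(155,187),(187,215)]:
    sub=[(tuple(x),p) for x,p in zip(uv,P) if u0<=x[0]<u1 and 225<x[1]<265 and 8<p[2]<20]
    q=np.array([s[1] for s in sub]); print('pad',len(q),q.mean(0).round(1),cv2.minAreaRect(q[:,:2].astype(np.float32)))
# crate rim
m=near((510,190),130,44,54)&(uv[:,0]>146); q=P[m];print('rim',m.sum(),q.mean(0).round(1),cv2.minAreaRect(q[:,:2].astype(np.float32)))
m=near((515,200),190,2,8); q=P[m];print('plate',m.sum(),q.mean(0).round(1),cv2.minAreaRect(q[:,:2].astype(np.float32)))
E
```

```text
far 539 [ 548.4 -346.6   84.7] [ 549.2 -346.7] 27.5
near 561 [ 461.2 -126.5   84.9] [ 461.5 -126.7] 26.9
jar3 573 [485.2  76.4  94.6] [485.7  76.4] 26.9
lock 828 [536.2 284.5  55.5] ((534.0010986328125, 273.16668701171875), (88.94721221923828, 60.907127380371094), 76.71504211425781)
stand 752 [644.7 -88.1  35.8] ((646.3417358398438, -88.56121063232422), (64.07225036621094, 65.62098693847656), 69.31526947021484)
key 40 [641.2 -87.9  75.3] ((645.6611328125, -88.35183715820312), (10.488133430480957, 28.64688491821289), 67.63874053955078)
pad 692 [516.7 202.4  13. ] ((517.0419921875, 200.3084716796875), (66.65269470214844, 83.21263885498047), 86.26388549804688)
pad 639 [504.3 139.3  13.1] ((512.0654296875, 137.40753173828125), (59.859893798828125, 85.37751770019531), 87.30463409423828)
rim 475 [503.4 163.9  49.5] ((503.64312744140625, 149.68267822265625), (174.28115844726562, 68.8750228881836), 76.13296508789062)
plate 4813 [503.2 199.9   4. ] ((514.3317260742188, 198.29867553710938), (374.78753662109375, 377.53662109375), 60.15187072753906)
```

```bash
python3 -m pendant '[[0,[0,0,0],[0,0,-0.1183]],[0,[0,0,0],[0,0,-0.1183]],[0,[0,0,0],[0,0,-0.1183]],[0,[0,0,0],[0,0,-0.1183]],[0,[0,0,0],[0,0,-0.1183]],[0,[0,0,0],[0,0,-0.1183]],[0,[0,0,0],[0,0,-0.1183]],[0,[0,0,0],[0,0,-0.1183]],[0,[0,0,0],[0,0,-0.1183]]]' 40
python3 -m pendant '[[0,[0.028,0.0259,0],[0,0,0]],[0,[0.028,0.0259,0],[0,0,0]],[0,[0.028,0.0259,0],[0,0,0]],[0,[0.028,0.0259,0],[0,0,0]],[0,[0.028,0.0259,0],[0,0,0]],[0,[0.028,0.0259,0],[0,0,0]],[0,[0.028,0.0259,0],[0,0,0]],[0,[0.028,0.0259,0],[0,0,0]],[0,[0.028,0.0259,0],[0,0,0]],[0,[0.028,0.0259,0],[0,0,0]],[0,[0.028,0.0259,0],[0,0,0]],[0,[0.028,0.0259,0],[0,0,0]]]'
python3 - <<'E'
from h import *
s=sense(); print(s['joint_positions'].round(1))
c,im,d=snap('wrist','w0'); print(camera_model('wrist')['hand_eye'])
P,uv=cloud(c,d); m=(P[:,2]>78)&(P[:,2]<92)&(np.hypot(P[:,0]-549,P[:,1]+347)<60); q=P[m]
if m.sum()>50: print(m.sum(),q.mean(0),cv2.minEnclosingCircle(q[:,:2].astype(np.float32)),uv[m].min(0),uv[m].max(0))
E
```

```text
clock: 1.4
position: [168.3, -601.9, 231.3]
tcp_rot: [-180.0, 0.0, 77.0]
wrist_force: [-0.3, 0.9, 0.1]
gripper_width: 85.1
grip_force: 0.0
clock: 2.4
position: [549.8, -345.6, 231.4]
tcp_rot: [180.0, 0.0, 76.6]
wrist_force: [0.8, -0.9, 0.3]
gripper_width: 85.4
grip_force: 0.0
[ 40.1  33.2 -20.4  86.9  12.5  62.1   3.5]
[[-9.04292959e-04 -9.56212015e-01 -2.92673479e-01  7.35881020e+01]
 [ 9.99999576e-01 -8.13523218e-04 -4.31852934e-04  1.02181095e+00]
 [ 1.74846293e-04 -2.92673746e-01  9.56212345e-01 -1.42805942e+02]
 [ 0.00000000e+00  0.00000000e+00  0.00000000e+00  1.00000000e+00]]
2657 [ 550.85498719 -347.37068727   85.09172357] ((550.671142578125, -348.4638671875), 27.004329681396484) [255 167] [313 224]
```

```bash
python3 -m pendant '[[0,[-0.001,0.0006,0.03],[0,0,0]],[0,[-0.001,0.0006,0.035],[0,0,0]],[0,[0,0,0.035],[0,0,0]],[0,[0,0,0.035],[0,0,0]],[0,[0,0,0.03],[0,0,0]],[0,[0,0,0.016],[0,0,0]],[0,[0,0,0.009],[0,0,0]],[120,[0,0,0],[0,0,0]],[120,[0,0,0],[0,0,0]],[120,[0,0,0],[0,0,0]],[120,[0,0,0],[0,0,0]],[120,[0,0,0],[0,0,0]]]' 40
```

```text
clock: 3.45
position: [549.9, -349.6, 42.9]
tcp_rot: [179.9, 0.0, 76.6]
wrist_force: [-1.5, 0.6, 9.1]
gripper_width: 53.3
grip_force: 42.6
```

```bash
python3 -m pendant '[[120,[0,0,-0.01],[0,0,0]],[120,[0,0,-0.03],[0,0,0]],[120,[0,0,-0.03],[0,0,0]],[120,[0,0,-0.03],[0,0,0]],[120,[0.015,-0.0052,-0.02],[0,0,0]],[120,[0.025,-0.0087,-0.01],[0,0,0]],[120,[0.03,-0.0105,0],[0,0,0]],[120,[0.03,-0.0105,0],[0,0,0]],[120,[0.03,-0.0105,0],[0,0,0]],[120,[0.03,-0.0105,0],[0,0,0]],[120,[0.03,-0.0105,0],[0,0,0]],[120,[0.03,-0.0105,0],[0,0,0]]]'
python3 -m pendant '[[120,[0.03,-0.0105,0],[0,0,0]],[120,[0.03,-0.0105,0],[0,0,0]],[120,[0.03,-0.0105,0],[0,0,0]],[120,[0.03,-0.0105,0],[0,0,0]],[120,[0.03,-0.0105,0],[0,0,0]],[120,[0.03,-0.0105,0],[0,0,0]],[120,[0.03,-0.0105,0],[0,0,0]],[120,[0.02,-0.007,0],[0,0,0]],[120,[0.012,-0.0034,0],[0,0,0]],[120,[0,0,0],[0,0,0]]]'
cat > dockfit.py <<'E'
from h import *
import sys
from scipy.optimize import least_squares
s=sense(); print(s['joint_positions'].round(1),s['position'].round(1))
c,im,d=snap('wrist',sys.argv[1]); P,uv=cloud(c,d)
# dock coords under the guess
def todock(P,x,y,yaw):
    a=np.radians(yaw); e=np.array([[np.cos(a),np.sin(a)],[-np.sin(a),np.cos(a)]]); return (P[:,:2]-[x,y])@e.T
g=np.array([510.9,182.4,-13.4])
Q=todock(P,*g); z=P[:,2]
rim=(abs(Q[:,0])<45)&(abs(z-51)<3)&(Q[:,1]>-155)&(Q[:,1]<62)
div=(abs(Q[:,0])<27)&(abs(z-45)<3)&(Q[:,1]>-155)&(Q[:,1]<60)
lock=(abs(Q[:,0])<45)&(abs(z-56)<3)&(Q[:,1]>68)&(Q[:,1]<155)
print('n',rim.sum(),div.sum(),lock.sum())
def res(p):
    q=todock(P[rim],*p); r=np.abs(np.abs(q[:,0])-32); e=np.minimum(np.abs(q[:,1]+143),np.abs(q[:,1]-53))
    a=np.minimum(r,e)
    q=todock(P[div],*p); b=np.minimum(np.abs(q[:,1]+77),np.abs(q[:,1]+13))
    q=todock(P[lock],*p); l=np.r_[np.maximum(np.abs(q[:,0])-30,0),np.maximum(np.abs(q[:,1]-108)-30,0)]*2
    return np.r_[np.maximum(a-2,0),np.maximum(b-2,0),l]
f=least_squares(res,g,loss='soft_l1',f_scale=1.,diff_step=1e-4); p=f.x; print('dock',p.round(2),'cost',f.cost.round(1),res(p).mean())
if lock.sum(): print('lock top rect',cv2.minAreaRect(P[lock][:,:2].astype(np.float32)))
a=np.radians(p[2])
for n,y in [('cell0',-109),('cell1',-45),('cell2',19),('keyway',108)]: print(n,(p[:2]+y*np.array([-np.sin(a),np.cos(a)])).round(1))
E
python3 dockfit.py w1
```

```text
clock: 4.45
position: [524.9, -115.9, 172.4]
tcp_rot: [179.9, 0.0, 76.6]
wrist_force: [1.8, 0.5, -2.4]
gripper_width: 53.4
grip_force: 42.7
clock: 5.28
position: [499.3, 140.3, 172.2]
tcp_rot: [180.0, -0.1, 76.8]
wrist_force: [0.8, 0.5, -1.9]
gripper_width: 53.1
grip_force: 42.7
[ -3.3  26.3 -24.9 110.1  14.8  46.7 -49.4] [499.3 140.3 172.2]
n 1971 397 3525
dock [512.43 179.79 -13.75] cost 2570.2 0.2900650837580271
lock top rect ((534.426513671875, 269.08251953125), (26.295730590820312, 59.94725036621094), 76.44710540771484)
cell0 [486.5  73.9]
cell1 [501.7 136.1]
cell2 [516.9 198.2]
keyway [538.1 284.7]
```

View pics/w1.png

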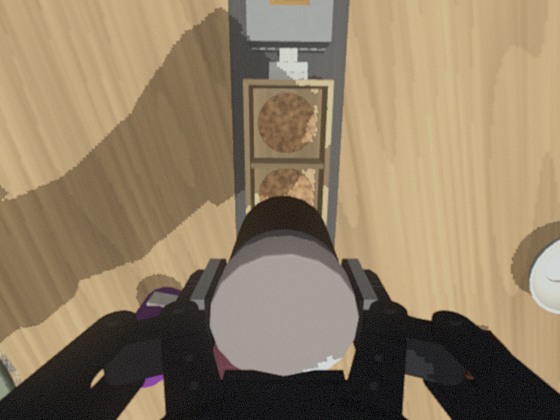

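```bash
python3 - <<'E'
from h import *
c=cam('wrist'); d=np.load('pics/w1.npy')
print('rim outer mid z51',at_z(c,[[243,80],[334,80]],51).mean(0).round(1)," -> expect dock y=55")
print('pad z14',at_z(c,[[287.5,122]],14).round(1))
P,uv=cloud(c,d); s=sense(); m=(P[:,2]>208)&(P[:,2]<222)&(np.hypot(*(P[:,:2]-s['position'][:2]).T)<32)
q=P[m]; print(m.sum(),q[:,2].mean(),q.mean(0).round(1),cv2.minEnclosingCircle(q[:,:2].astype(np.float32)),s['position'],s['tcp_rot'])
E
```

```text
rim outer mid z51 [526.  229.3  51. ]  -> expect dock y=55
pad z14 [[518.5 198.6  14. ]]
16214 214.0130273403798 [501.3 142.6 214. ] ((500.1507263183594, 140.55665588378906), 31.40624237060547) [499.55667085 138.27209967 171.92844961] [ 1.79960393e+02 -1.46565049e-02  7.67296952e+01]
```

```bash
python3 - <<'E'
from h import *
from scipy.optimize import least_squares
c=cam('wrist'); d=np.load('pics/w1.npy'); s=sense()
P,uv=cloud(c,d); m=(abs(P[:,2]-214)<3)
Q=(P-s['position'])@Ro.from_euler('xyz',s['tcp_rot'],degrees=True).as_matrix(); Q=Q[m&(np.hypot(Q[:,0],Q[:,1])<34)]
for lo in range(-24,25,6):
    k=(abs(Q[:,1]-lo)<2); print(lo,Q[k,0].max().round(1),Q[k,0].min().round(1))
E
```

```text
-24 14.2 -12.1
-18 21.5 -19.0
-12 25.3 -19.9
-6 27.8 -21.3
0 27.9 -22.7
6 27.9 -22.0
12 26.2 -20.2
18 22.5 -20.0
24 17.1 -14.6
```

```bash
python3 -m pendant '[[120,[0.0153,0.0007,0],[0,0,0]],[120,[0.0153,0.0007,0],[0,0,0]],[120,[0.0153,0.0007,0],[0,0,0]],[120,[0.0153,0.0006,0.01],[0,0,0]],[120,[0,0,0.02],[0,0,0]],[120,[0,0,0.02],[0,0,0]],[120,[0,0,0.016],[0,0,0]],[120,[0,0,0.008],[0,0,0]],[120,[0,0,0],[0,0,0]]]'
python3 -m pendant '[[120,[0,0,0.005],[0,0,0]],[120,[0,0,0.005],[0,0,0]],[120,[0,0,0.005],[0,0,0]],[120,[0,0,0],[0,0,0]]]'
```

```text
clock: 6.08
position: [516.0, 194.9, 96.1]
tcp_rot: [-179.9, 0.1, 76.6]
wrist_force: [0.1, -0.1, -1.4]
gripper_width: 53.2
grip_force: 42.7
clock: 6.42
position: [516.2, 196.3, 81.9]
tcp_rot: [-180.0, 0.0, 76.6]
wrist_force: [-0.6, 1.2, -2.3]
gripper_width: 53.5
grip_force: 42.7
```

```bash
python3 - <<'E'
from h import *
print(sense()['position'],sense()['wrist_force'])
c,im,d=snap('wrist','w2'); c2,i2,_=snap('side','s2')
cv2.imwrite('pics/v2.png',np.hstack([im[100:400,100:500],cv2.resize(i2[180:380,200:400],(300,300))])[:,:,::-1])
E
```

```text
[516.21181121 196.2676654   81.87017071] [-0.55706112  1.24543339 -2.33022207]
```

View pics/v2.png

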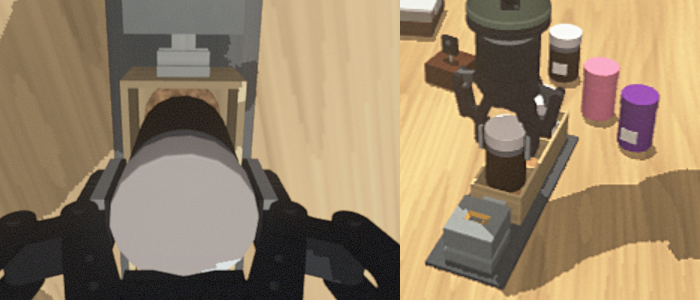

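The jar is now inside cell2, its underside at about z 39 mm with no contact force, centred in the crop at about (180,150).

```bash
python3 -m pendant '[[120,[0,0,0.006],[0,0,0]],[120,[0,0,0.006],[0,0,0]],[120,[0,0,0.005],[0,0,0]],[120,[0,0,0.004],[0,0,0]],[120,[0,0,0.002],[0,0,0]],[120,[0,0,0],[0,0,0]]]'
python3 -m pendant '[[120,[0,0,0.001],[0,0,0]],[120,[0,0,0.001],[0,0,0]],[120,[0,0,0],[0,0,0]]]'
```

```text
clock: 7.02
position: [516.0, 196.4, 58.7]
tcp_rot: [-180.0, 0.0, 76.6]
wrist_force: [-0.3, 0.2, -2.1]
gripper_width: 53.2
grip_force: 42.7
clock: 7.27
position: [516.3, 196.5, 57.3]
tcp_rot: [180.0, -0.0, 76.6]
wrist_force: [0.1, -0.7, -2.0]
gripper_width: 53.5
grip_force: 42.7
```

```bash
python3 -m pendant '[[120,[0,0,0.001],[0,0,0]],[120,[0,0,0],[0,0,0]]]'; python3 -m pendant '[[120,[0,0,0.001],[0,0,0]],[120,[0,0,0],[0,0,0]]]'
```

```text
clock: 7.43
position: [516.5, 196.7, 56.8]
tcp_rot: [180.0, -0.0, 76.6]
wrist_force: [-2.4, -0.2, 7.0]
gripper_width: 53.2
grip_force: 43.7
clock: 7.6
position: [516.5, 196.7, 56.7]
tcp_rot: [179.9, -0.0, 76.6]
wrist_force: [-8.9, -3.7, 28.0]
gripper_width: 53.8
grip_force: 45.6
```

```bash
python3 -m pendant '[[120,[0,0,-0.001],[0,0,0]],[60,[0,0,0],[0,0,0]],[0,[0,0,0],[0,0,0]],[0,[0,0,0],[0,0,0]],[0,[0,0,0],[0,0,0]],[0,[0,0,0],[0,0,0]],[0,[0,0,-0.01],[0,0,0]],[0,[0,0,-0.025],[0,0,0]],[0,[0,0,-0.035],[0,0,0]],[0,[0,0,-0.035],[0,0,0]],[0,[0,0,-0.035],[0,0,0]]]'
python3 -m pendant '[[0,[-0.017,0.0011,-0.01],[0,0,0]],[0,[-0.031,0.002,0],[0,0,0]],[0,[-0.031,0.002,0],[0,0,0]],[0,[-0.031,0.002,0],[0,0,0]],[0,[-0.031,0.002,0],[0,0,0]],[0,[-0.031,0.002,0],[0,0,0]],[0,[-0.031,0.002,0],[0,0,0]],[0,[-0.031,0.002,0],[0,0,0]],[0,[-0.031,0.002,0],[0,0,0]],[0,[-0.031,0.002,0],[0,0,0]],[0,[-0.031,0.002,0],[0,0,0]],[0,[0,0,0],[0,0,0]]]'
cat > jar.py <<'E'
from h import *
import sys
s=sense(); c,im,d=snap('wrist',sys.argv[1]); P,uv=cloud(c,d)
for x,y,z in [(461.4,-126.6,85),(517,198,99)]:
    m=(abs(P[:,2]-z)<4)&(np.hypot(P[:,0]-x,P[:,1]-y)<45); q=P[m]
    if m.sum()>300: print(m.sum(),q.mean(0).round(1),cv2.minEnclosingCircle(q[:,:2].astype(np.float32)))
print(s['position'])
E
python3 jar.py w3
```

```text
clock: 8.52
position: [515.8, 196.5, 198.6]
tcp_rot: [-180.0, -0.0, 76.7]
wrist_force: [1.1, -0.5, -0.3]
gripper_width: 85.2
grip_force: 0.0
clock: 9.52
position: [459.8, -132.1, 206.9]
tcp_rot: [180.0, 0.1, 76.3]
wrist_force: [-0.7, -1.2, -0.4]
gripper_width: 85.4
grip_force: 0.0
3146 [ 463.4 -127.5   85.2] ((463.0938720703125, -128.48240661621094), 26.977760314941406)
[ 459.79263326 -132.05923877  206.86147512]
```

```bash
python3 -m pendant '[[0,[0.0024,0.0012,0.02],[0,0,0]],[0,[0.0024,0.0012,0.035],[0,0,0]],[0,[0,0,0.035],[0,0,0]],[0,[0,0,0.035],[0,0,0]],[0,[0,0,0.024],[0,0,0]],[0,[0,0,0.014],[0,0,0]],[120,[0,0,0],[0,0,0]],[120,[0,0,0],[0,0,0]],[120,[0,0,0],[0,0,0]],[120,[0,0,0],[0,0,0]],[120,[0,0,0],[0,0,0]]]' 40
```

```text
clock: 10.48
position: [465.3, -122.5, 44.5]
tcp_rot: [179.9, -0.0, 76.6]
wrist_force: [-1.8, 1.6, 9.6]
gripper_width: 53.1
grip_force: 42.8
```

```bash
cat > inhand.py <<'E'
from h import *
import sys
zl=float(sys.argv[2]); c=cam('wrist'); s=sense(); c,im,d=snap('wrist',sys.argv[1]); P,uv=cloud(c,d)
Q=(P-s['position'])@Ro.from_euler('xyz',s['tcp_rot'],degrees=True).as_matrix()
print(s['position'].round(1),np.median(P[(np.hypot(Q[:,0],Q[:,1])<15)&(Q[:,2]<-20),2]))
Q=Q[(abs(P[:,2]-zl)<4)&(np.hypot(Q[:,0],Q[:,1])<36)]
for lo in range(-18,19,6):
    k=(abs(Q[:,1]-lo)<1); print(lo,(Q[k,0].max()-np.sqrt(729-lo**2)).round(1),end=' | ')
E
python3 inhand.py w4 85
```

```text
[ 465.3 -122.5   44.5] 117.09462415584258
-18 -7.3 | -12 -7.3 | -6 -7.2 | 0 -6.8 | 6 -7.0 | 12 -6.1 | 18 -5.7 |
```

```bash
python3 -m pendant '[[0,[0,0,0],[0,0,0]],[0,[0,0,0],[0,0,0]],[0,[-0.003,0,0.001],[0,0,0]],[0,[-0.0035,0,0],[0,0,0]],[120,[0,0,0],[0,0,0]],[120,[0,0,0],[0,0,0]],[120,[0,0,0],[0,0,0]],[120,[0,0,0],[0,0,0]],[120,[0,0,0],[0,0,0]]]' 40
python3 inhand.py w5 85
```

```text
clock: 11.28
position: [463.1, -128.8, 42.5]
tcp_rot: [-180.0, 0.0, 76.6]
wrist_force: [-0.7, -0.5, 5.6]
gripper_width: 53.3
grip_force: 41.0
[ 463.1 -128.8   42.5] 86.43598929630113
-18 -0.4 | -12 -0.5 | -6 -0.4 | 0 -0.0 | 6 0.2 | 12 0.2 | 18 1.1 |
```

```bash
python3 -m pendant '[[120,[0,0,-0.01],[0,0,0]],[120,[0,0,-0.03],[0,0,0]],[120,[0,0,-0.03],[0,0,0]],[120,[0,0,-0.03],[0,0,0]],[120,[0.0077,0,-0.02],[0,0,0]],[120,[0.02,-0.002,-0.01],[0,0,0]],[120,[0.03,-0.003,0],[0,0,0]],[120,[0.03,-0.003,0],[0,0,0]],[120,[0.03,-0.003,0],[0,0,0]],[120,[0.03,-0.003,0],[0,0,0]],[120,[0.03,-0.003,0],[0,0,0]],[120,[0.03,-0.003,0],[0,0,0]]]'
python3 -m pendant '[[120,[0.03,-0.003,0],[0,0,0]],[120,[0.02,-0.001,0],[0,0,0]],[120,[0.009,0,0],[0,0,0]],[120,[0,0,0],[0,0,0]],[120,[0,0,0],[0,0,0]],[120,[0,0,0.001],[0,0,0]]]'
python3 inhand.py w6 214
```

```text
clock: 12.33
position: [491.5, 79.5, 173.0]
tcp_rot: [180.0, 0.0, 76.6]
wrist_force: [0.3, -0.3, -2.1]
gripper_width: 53.1
grip_force: 43.0
clock: 12.83
position: [501.4, 135.0, 171.5]
tcp_rot: [180.0, 0.0, 76.6]
wrist_force: [0.4, 0.2, -2.2]
gripper_width: 53.2
grip_force: 43.0
[501.4 135.  171.5] 215.37480173114835
-18 -1.0 | -12 -0.4 | -6 -0.4 | 0 -0.1 | 6 -0.1 | 12 0.3 | 18 1.3 |
```

```bash
python3 -m pendant '[[120,[0.001,0,0.01],[0,0,0]],[120,[0,0,0.02],[0,0,0]],[120,[0,0,0.02],[0,0,0]],[120,[0,0,0.016],[0,0,0]],[120,[0,0,0.008],[0,0,0]],[120,[0,0,0.005],[0,0,0]],[120,[0,0,0.005],[0,0,0]],[120,[0,0,0.004],[0,0,0]],[120,[0,0,0],[0,0,0]]]'
python3 -m pendant '[[120,[0,0,0.006],[0,0,0]],[120,[0,0,0.006],[0,0,0]],[120,[0,0,0.005],[0,0,0]],[120,[0,0,0.004],[0,0,0]],[120,[0,0,0.002],[0,0,0]],[120,[0,0,0],[0,0,0]]]'
```

```text
clock: 13.63
position: [501.7, 137.2, 83.1]
tcp_rot: [-180.0, 0.0, 76.6]
wrist_force: [-0.1, 0.3, -1.4]
gripper_width: 53.5
grip_force: 43.0
clock: 14.13
position: [501.5, 137.2, 59.8]
tcp_rot: [-180.0, 0.0, 76.6]
wrist_force: [-0.6, -0.6, -2.3]
gripper_width: 53.4
grip_force: 43.0
```

```bash
python3 -m pendant '[[120,[0,0,0.0015],[0,0,0]],[120,[0,0,0.0015],[0,0,0]],[120,[0,0,0],[0,0,0]]]'; python3 -m pendant '[[120,[0,0,0.001],[0,0,0]],[120,[0,0,0],[0,0,0]]]'
```

```text
clock: 14.38
position: [501.7, 137.3, 57.2]
tcp_rot: [-180.0, -0.0, 76.6]
wrist_force: [-0.1, 0.0, -2.1]
gripper_width: 53.3
grip_force: 43.0
clock: 14.55
position: [501.8, 137.3, 56.5]
tcp_rot: [180.0, -0.0, 76.6]
wrist_force: [0.4, -0.7, 1.2]
gripper_width: 53.3
grip_force: 43.3
```

```bash
python3 -m pendant '[[60,[0,0,0],[0,0,0]],[0,[0,0,0],[0,0,0]],[0,[0,0,0],[0,0,0]],[0,[0,0,0],[0,0,0]],[0,[0,0,0],[0,0,0]],[0,[0,0,-0.01],[0,0,0]],[0,[0,0,-0.025],[0,0,0]],[0,[0,0,-0.035],[0,0,0]],[0,[0,0,-0.035],[0,0,0]],[0,[0,0,-0.035],[0,0,0]],[0,[0,0,-0.01],[0,0,0]]]'
python3 -m pendant '[[0,[-0.013,0.0132,0],[0,0,0]],[0,[-0.022,0.0225,0],[0,0,0]],[0,[-0.022,0.0225,0],[0,0,0]],[0,[-0.022,0.0225,0],[0,0,0]],[0,[-0.022,0.0225,0],[0,0,0]],[0,[-0.022,0.0225,0],[0,0,0]],[0,[-0.022,0.0225,0],[0,0,0]],[0,[-0.022,0.0225,0],[0,0,0]],[0,[-0.0135,0.0145,0],[0,0,0]],[0,[-0.006,0.006,0],[0,0,0]]]'
python3 -m pendant '[[0,[0,0,0],[0,0,-0.118]],[0,[0,0,0],[0,0,-0.118]],[0,[0,0,0],[0,0,-0.118]],[0,[0,0,0],[0,0,-0.118]],[0,[0,0,0],[0,0,-0.118]],[0,[0,0,0],[0,0,-0.118]],[0,[0,0,0],[0,0,-0.118]],[0,[0,0,0],[0,0,-0.118]],[0,[0,0,0],[0,0,-0.118]],[0,[0,0,0],[0,0,-0.118]],[0,[0,0,0],[0,0,-0.118]],[0,[0,0,0],[0,0,-0.118]]]'
python3 - <<'E'
from h import *
s=sense(); print(s['joint_positions'].round(1),s['position'],s['tcp_rot'])
snap('top','top1'); c,im,d=snap('wrist','w7'); P,uv=cloud(c,d)
for n,z0,z1 in [('key',79,86),('stand',33,39)]:
    m=(P[:,2]>z0)&(P[:,2]<z1)&(np.hypot(P[:,0]-645,P[:,1]+88)<60); q=P[m]; print(n,m.sum(),q.mean(0).round(1),cv2.minAreaRect(q[:,:2].astype(np.float32)),uv[m].min(0),uv[m].max(0))
for r in nets.look_for('wrist','key')[:2]: print(r)
im2=cv2.imread('pics/top1.png')
cv2.imwrite('pics/v3.png',np.hstack([cv2.cvtColor(im[60:360,100:460],cv2.COLOR_RGB2BGR),cv2.resize(im2[190:300,100:260],(436,300))]))
E
```

```text
clock: 15.47
position: [503.1, 138.0, 211.7]
tcp_rot: [179.7, -0.2, 76.6]
wrist_force: [0.3, 0.1, 0.7]
gripper_width: 85.4
grip_force: 0.0
clock: 16.3
position: [645.4, -91.6, 206.3]
tcp_rot: [180.0, 0.0, 76.5]
wrist_force: [-0.2, 0.4, -0.3]
gripper_width: 85.2
grip_force: 0.0
clock: 17.3
position: [644.3, -87.6, 206.8]
tcp_rot: [180.0, 0.0, 158.1]
wrist_force: [0.1, -0.7, -1.5]
gripper_width: 85.3
grip_force: 0.0
[ 27.8  38.5 -40.4  87.5  26.7  63.9  49.8] [644.30705864 -87.63849739 206.82287898] [1.79993690e+02 1.10918540e-03 1.58148658e+02]
key 330 [648.4 -87.5  81.3] ((648.6978149414062, -87.8802719116211), (9.41079044342041, 29.444543838500977), 69.03440856933594) [281 188] [292 221]
stand 3699 [645.6 -89.9  36.2] ((648.0272216796875, -90.34219360351562), (64.07181549072266, 63.94548797607422), 68.78019714355469) [250 160] [316 223]
{'uv': [285.4, 199.5], 'p': 0.63}
```

View pics/v3.png

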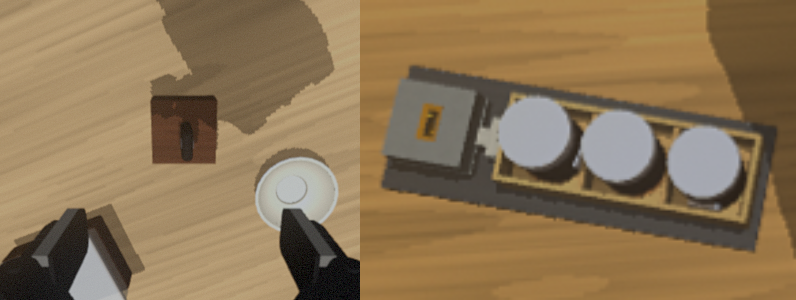

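All three jars stand upright in the crate. In the left crop the key shows in the stand at about (187,140).

```bash
python3 -m pendant '[[0,[-0.0019,0.0007,0.02],[0,0,-0.006]],[0,[-0.0019,0.0006,0.035],[0,0,-0.006]],[0,[0,0,0.035],[0,0,0]],[0,[0,0,0.03],[0,0,0]],[0,[0,0,0.02],[0,0,0]],[0,[0,0,0.014],[0,0,0]],[0,[0,0,0.007],[0,0,0]],[100,[0,0,0],[0,0,0]],[100,[0,0,0],[0,0,0]]]' 20
python3 - <<'E'
from h import *
s=sense(); c,im,d=snap('wrist','w8'); P,uv=cloud(c,d)
R=Ro.from_euler('xyz',s['tcp_rot'],degrees=True).as_matrix(); Q=(P-s['position'])@R
m=(abs(P[:,2]-82)<4)&(np.hypot(Q[:,0],Q[:,1])<22); q=Q[m]; print(s['position'],s['tcp_rot'],s['gripper_width'],m.sum(),q.mean(0) if m.any() else 0,cv2.minAreaRect(q[:,:2].astype(np.float32)) if m.any() else 0)
cv2.imwrite('pics/v4.png',im[100:420,100:500,::-1])
E
```

```text
clock: 18.2
position: [649.1, -88.4, 46.3]
tcp_rot: [180.0, 0.1, 158.4]
wrist_force: [0.7, -0.3, 0.3]
gripper_width: 63.9
grip_force: 0.0
[649.13172024 -88.44851262  46.28534669] [1.79983315e+02 5.27099431e-02 1.58385659e+02] 63.8612829654267 1642 [  2.34472422   0.40966271 -34.68964187] ((0.9614706039428711, 0.3902745246887207), (29.5673885345459, 10.458294868469238), 1.1504589319229126)
```

View pics/v4.png

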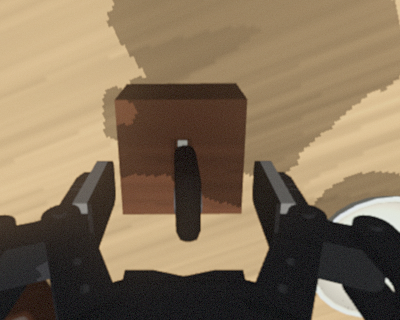

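The bow is centred between the fingers, about (187,190) in the crop. I'll trim slightly and close.

```bash
python3 -m pendant '[[100,[0.001,0.0004,0],[0,0,0.018]],[255,[0,0,0],[0,0,0]],[255,[0,0,0],[0,0,0]],[255,[0,0,0],[0,0,0]],[255,[0,0,0],[0,0,0]],[255,[0,0,0],[0,0,0]],[255,[0,0,0],[0,0,0]]]' 80
python3 - <<'E'
from h import *
s=sense(); print(s['wrist_force'],s['wrist_torque']); c,im,d=snap('wrist','w9'); P,uv=cloud(c,d)
R=Ro.from_euler('xyz',s['tcp_rot'],degrees=True).as_matrix(); Q=(P-s['position'])@R
m=(abs(P[:,2]-82)<4)&(np.hypot(Q[:,0],Q[:,1]*2)<22); q=Q[m]; print(s['position'],s['tcp_rot'],m.sum(),q.mean(0) if m.any() else 0,cv2.minAreaRect(q[:,:2].astype(np.float32)) if m.any() else 0)
E
```

```text
clock: 18.83
position: [648.0, -88.1, 45.6]
tcp_rot: [-180.0, 0.0, 157.4]
wrist_force: [-1.8, -1.1, 5.1]
gripper_width: 9.3
grip_force: 78.0
[-1.78273269 -1.05111038  5.0971917 ] [-0.38199607  0.31178019  0.05194919]
[647.97486984 -88.10165368  45.58684963] [-1.79991993e+02  2.31112638e-02  1.57409103e+02] 2380 [  1.68121584  -0.93322873 -35.94533791] ((-0.05667304992675781, -2.122958183288574), (28.7115421295166, 19.38146209716797), 12.587636947631836)
```

```bash
python3 -m pendant '[[255,[0,0,-0.01],[0,0,0]],[255,[0,0,-0.025],[0,0,0]],[255,[0,0,-0.03],[0,0,0]],[255,[0,0,-0.03],[0,0,0]],[255,[0,0,-0.025],[0,0,-0.052]],[255,[0,0,-0.01],[0,0,-0.052]],[255,[0,0,0],[0,0,-0.051]]]'
python3 -m pendant '[[255,[0.0098,0.0168,0],[0,0,0]],[255,[0.0163,0.028,0],[0,0,0]],[255,[0.0163,0.028,0],[0,0,0]],[255,[0.0163,0.028,0],[0,0,0]],[255,[0.0163,0.028,0],[0,0,0]],[255,[0.0163,0.028,0],[0,0,0]],[255,[0.0163,0.028,0],[0,0,0]],[255,[0.0163,0.028,0],[0,0,0]],[255,[0.0163,0.028,0],[0,0,0]],[255,[0.0163,0.028,0],[0,0,0]],[255,[0.0163,0.028,0],[0,0,0]],[255,[0.0163,0.028,0],[0,0,0]]]'
python3 -m pendant '[[255,[0.0065,0.0112,0],[0,0,0]],[255,[0,0,0],[0,0,0]],[255,[0,0,0],[0,0,0]],[255,[0,0,0],[0,0,0]],[255,[0,0,0],[0,0,0]]]'
python3 - <<'E'
from h import *
s=sense(); print(s['joint_positions'].round(1),s['position'],s['tcp_rot'],s['gripper_width'])
c,im,d=snap('wrist','w10'); P,uv=cloud(c,d)
m=(abs(P[:,2]-56)<3)&(np.hypot(P[:,0]-538,P[:,1]-285)<50); q=P[m]; print(m.sum(),q.mean(0),cv2.minAreaRect(q[:,:2].astype(np.float32)))
for r in nets.look_for('wrist','keyway')[:2]: print(r)
cv2.imwrite('pics/v5.png',cv2.resize(im[100:400,100:460,::-1],(720,600)))
E
```

```text
clock: 19.47
position: [649.0, -87.6, 179.0]
tcp_rot: [180.0, 0.2, 166.4]
wrist_force: [0.1, 0.1, -0.8]
gripper_width: 9.1
grip_force: 78.7
clock: 20.47
position: [540.3, 274.0, 175.9]
tcp_rot: [180.0, 0.0, 166.3]
wrist_force: [0.5, 0.2, -0.2]
gripper_width: 9.1
grip_force: 78.7
clock: 20.88
position: [538.0, 283.6, 175.4]
tcp_rot: [-180.0, 0.0, 166.2]
wrist_force: [0.4, -0.5, -0.6]
gripper_width: 8.4
grip_force: 78.7
[ -4.9  37.7 -43.   95.8  29.3  58.4  18.4] [537.95778578 283.59763399 175.36646589] [-1.79972590e+02  1.31560041e-02  1.66203535e+02] 8.361114303520656
4745 [537.17925742 285.90310163  56.16454885] ((538.568603515625, 285.52557373046875), (60.04624557495117, 60.15005111694336), 76.05680084228516)
{'uv': [231.4, 165.8], 'p': 0.77}
```

View pics/v5.png

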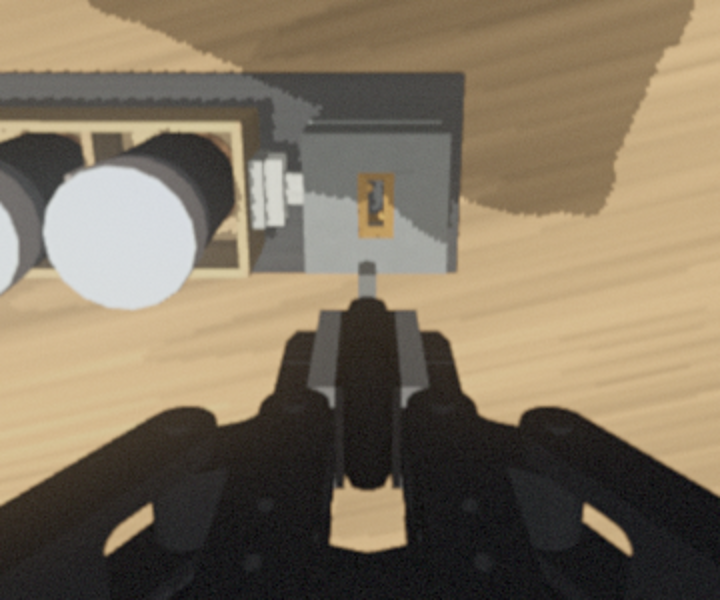

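```bash
python3 - <<'E'
from h import *
s=sense(); c=cam('wrist'); R=Ro.from_euler('xyz',s['tcp_rot'],degrees=True).as_matrix()
print('keyway',at_z(c,[[288,202.3]],56), at_z(c,[[288,186],[288,219]],56))
for p in [(9,0,33.6),(9,0,22),(15,0,-36),(15,0,-2)]: print(p,(proj(c,s['position']+R@np.array(p))-100)*2)
d=np.load('pics/w10.npy'); P,uv=cloud(c,d); Q=(P-s['position'])@R
m=(Q[:,2]>0)&(Q[:,2]<40)&(np.hypot(Q[:,0],Q[:,1])<25); q=Q[m]; print(m.sum())
for z in range(0,36,5):
    k=(abs(q[:,2]-z)<2.5); 
    if k.any(): print(z,q[k][:,0].max().round(1),q[k][:,1].mean().round(1),k.sum())
t=np.array([538.5,285.5,0])-s['position']; print(R.T@t)
E
```

```text
keyway [[538.27940542 286.36253934  56.        ]] [[524.86330192 289.61096874  56.        ]
 [552.4525516  282.93071119  56.        ]]
(9, 0, 33.6) [[371.31935392 256.33557851]]
(9, 0, 22) [[371.63649034 271.28008267]]
(15, 0, -36) [[374.16764726 357.91838109]]
(15, 0, -2) [[372.47677176 285.23885731]]
160
20 8.2 -1.5 91
25 8.5 -1.6 40
30 8.2 -1.4 27
35 8.2 -2.1 2
[ -0.19105494   1.8034089  175.35689787]
```

```bash
python3 -m pendant '[[255,[0.0005,0.0017,0.01],[0,0,0]],[255,[0,0.0017,0.02],[0,0,0]],[255,[0,0,0.02],[0,0,0]],[255,[0,0,0.015],[0,0,0]],[255,[0,0,0.008],[0,0,0]],[255,[0,0,0],[0,0,0]],[255,[0,0,0],[0,0,0]]]' 80
python3 - <<'E'
from h import *
s=sense(); c,im,d=snap('wrist','w11'); R=Ro.from_euler('xyz',s['tcp_rot'],degrees=True).as_matrix(); print(s['position'],s['tcp_rot'])
P,uv=cloud(c,d); Q=(P-s['position'])@R
m=(abs(P[:,2]-56)<3)&(np.hypot(P[:,0]-538,P[:,1]-285)<50); q=Q[m]; print('lock in tool',m.sum(),cv2.minAreaRect(q[:,:2].astype(np.float32)))
m=(Q[:,2]>0)&(Q[:,2]<36)&(np.hypot(Q[:,0],Q[:,1])<25); q=Q[m]
for z in range(5,36,5):
    k=(abs(q[:,2]-z)<2.5); 
    if k.any(): print(z,q[k][:,0].max().round(1),q[k][:,1].mean().round(1),k.sum())
cv2.imwrite('pics/v6.png',cv2.resize(im[140:300,200:380,::-1],(720,640))[:600])
E
```

```text
clock: 21.57
position: [537.7, 288.4, 102.4]
tcp_rot: [180.0, -0.0, 166.3]
wrist_force: [-0.0, 0.4, 0.0]
gripper_width: 9.0
grip_force: 78.7
[537.74069068 288.42481677 102.35896386] [ 1.79997590e+02 -1.85740108e-02  1.66297852e+02]
lock in tool 6622 ((-1.179025650024414, -2.7363624572753906), (59.91261291503906, 60.116554260253906), 0.04845360293984413)
20 8.7 -1.5 95
25 8.3 -1.5 39
30 8.5 -1.5 24
35 7.7 -2.4 2
```

View pics/v6.png

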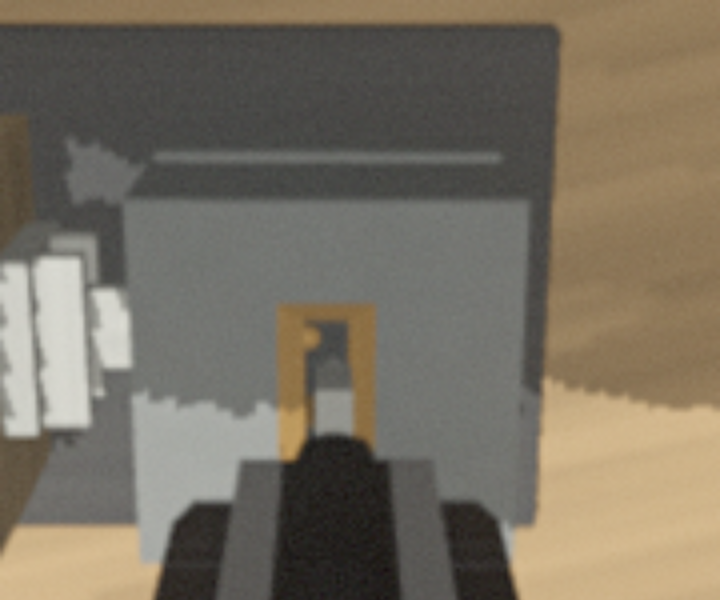

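```bash
python3 -m pendant '[[255,[-0.0007,-0.001,0.003],[0,0,0]],[255,[0,0,0.005],[0,0,0]],[255,[0,0,0.003],[0,0,0]],[255,[0,0,0.002],[0,0,0]],[255,[0,0,0],[0,0,0]]]'
python3 -m pendant '[[255,[0,0,0.002],[0,0,0]],[255,[0,0,0.0015],[0,0,0]],[255,[0,0,0],[0,0,0]]]'; python3 -m pendant '[[255,[0,0,0.0015],[0,0,0]],[255,[0,0,0],[0,0,0]]]'; python3 - <<'E'
from station import sense
s=sense(); print(s['wrist_force'],s['wrist_torque'])
E
```

```text
clock: 22.03
position: [538.0, 287.1, 88.9]
tcp_rot: [-180.0, -0.0, 166.3]
wrist_force: [0.8, 1.3, -0.8]
gripper_width: 9.0
grip_force: 78.7
clock: 22.28
position: [538.1, 287.1, 85.5]
tcp_rot: [-180.0, -0.0, 166.3]
wrist_force: [0.2, 0.8, -0.1]
gripper_width: 9.0
grip_force: 78.7
clock: 22.45
position: [538.1, 287.2, 84.1]
tcp_rot: [-180.0, -0.0, 166.3]
wrist_force: [-1.2, -0.3, -0.8]
gripper_width: 9.3
grip_force: 78.7
[-1.23112847 -0.33383145 -0.76702057] [ 0.00642829 -0.0314449   0.04337623]
```

```bash
python3 -m pendant '[[255,[0,0,0.001],[0,0,0]],[255,[0,0,0.001],[0,0,0]],[255,[0,0,0],[0,0,0]]]'; python3 -m pendant '[[255,[0,0,0.001],[0,0,0]],[255,[0,0,0],[0,0,0]]]'; python3 -m pendant '[[255,[0,0,0.0005],[0,0,0]],[255,[0,0,0],[0,0,0]]]'
```

```text
clock: 22.7
position: [538.1, 287.1, 82.1]
tcp_rot: [-180.0, -0.0, 166.3]
wrist_force: [-0.7, -1.1, -0.1]
gripper_width: 9.0
grip_force: 78.7
clock: 22.87
position: [538.3, 287.2, 81.4]
tcp_rot: [180.0, 0.0, 166.3]
wrist_force: [-0.6, -0.1, 3.7]
gripper_width: 9.2
grip_force: 79.3
clock: 23.03
position: [538.4, 287.2, 81.1]
tcp_rot: [180.0, 0.0, 166.3]
wrist_force: [-0.3, -0.7, 6.5]
gripper_width: 9.0
grip_force: 79.8
```

On the pins. I'll push a little harder and rock slightly about the tool x and y axes.

```bash
python3 -m pendant '[[255,[0,0,0.0005],[0.02,0,0]],[255,[0,0,0],[-0.04,0,0]],[255,[0,0,0],[0.04,0,0]],[255,[0,0,0],[-0.02,0,0]]]'; python3 -m pendant '[[255,[0,0,0.0005],[0,0.02,0]],[255,[0,0,0],[0,-0.04,0]],[255,[0,0,0],[0,0.02,0]],[255,[0,0,0],[0,0,0]]]'
```

```text
clock: 23.37
position: [537.9, 288.5, 80.6]
tcp_rot: [-179.9, -0.0, 166.4]
wrist_force: [-2.3, -6.0, 5.7]
gripper_width: 8.9
grip_force: 80.4
clock: 23.7
position: [538.4, 286.8, 79.7]
tcp_rot: [180.0, -0.1, 166.3]
wrist_force: [0.1, 0.3, 0.5]
gripper_width: 9.2
grip_force: 79.7
```

```bash
python3 -m pendant '[[255,[0,0,0.001],[0,0,0]],[255,[0,0,0.001],[0,0,0]],[255,[0,0,0],[0,0,0]]]'; python3 -m pendant '[[255,[0,0,0.001],[0,0,0]],[255,[0,0,0.001],[0,0,0]],[255,[0,0,0],[0,0,0]]]'
```

```text
clock: 23.95
position: [538.4, 286.9, 77.5]
tcp_rot: [180.0, -0.0, 166.3]
wrist_force: [0.6, 0.2, 0.3]
gripper_width: 8.9
grip_force: 79.7
clock: 24.2
position: [538.1, 287.0, 75.5]
tcp_rot: [-180.0, -0.0, 166.3]
wrist_force: [-0.0, -0.8, -1.6]
gripper_width: 8.9
grip_force: 79.6
```

```bash
python3 -m pendant '[[255,[0,0,0.002],[0,0,0]],[255,[0,0,0.002],[0,0,0]],[255,[0,0,0.002],[0,0,0]],[255,[0,0,0],[0,0,0]]]'; python3 -m pendant '[[255,[0,0,0.001],[0,0,0]],[255,[0,0,0.001],[0,0,0]],[255,[0,0,0.0005],[0,0,0]],[255,[0,0,0],[0,0,0]]]'; python3 -m pendant '[[255,[0,0,0.0007],[0,0,0]],[255,[0,0,0],[0,0,0]]]'
```

```text
clock: 24.53
position: [537.9, 287.1, 69.3]
tcp_rot: [-180.0, -0.0, 166.3]
wrist_force: [0.5, 0.1, -0.4]
gripper_width: 9.4
grip_force: 79.7
clock: 24.87
position: [538.1, 287.2, 67.2]
tcp_rot: [-180.0, -0.0, 166.3]
wrist_force: [-0.0, -1.0, -1.2]
gripper_width: 9.5
grip_force: 79.7
clock: 25.03
position: [538.1, 287.2, 66.5]
tcp_rot: [180.0, -0.0, 166.3]
wrist_force: [0.9, -0.4, -0.4]
gripper_width: 8.9
grip_force: 79.7
```

```bash
python3 -m pendant '[[255,[0,0,0.0007],[0,0,0]],[255,[0,0,0],[0,0,0]]]'; python3 -m pendant '[[255,[0,0,0.0007],[0,0,0]],[255,[0,0,0],[0,0,0]]]';  python3 -m pendant '[[255,[0,0,0.0005],[0,0,0]],[255,[0,0,0],[0,0,0]]]'
```

```text
clock: 25.2
position: [538.1, 287.2, 65.8]
tcp_rot: [-180.0, -0.0, 166.3]
wrist_force: [0.4, 0.0, -0.9]
gripper_width: 9.3
grip_force: 79.7
clock: 25.37
position: [538.2, 287.2, 65.2]
tcp_rot: [180.0, 0.0, 166.3]
wrist_force: [0.2, -0.5, -0.1]
gripper_width: 8.6
grip_force: 79.9
clock: 25.53
position: [538.3, 287.3, 65.0]
tcp_rot: [180.0, 0.0, 166.3]
wrist_force: [-0.1, -0.4, 5.3]
gripper_width: 9.2
grip_force: 80.7
```

```bash
python3 -m pendant '[[255,[0,0,0],[0,0,0.06]],[255,[0,0,0],[0,0,0.06]],[255,[0,0,0],[0,0,0.06]],[255,[0,0,0],[0,0,0.06]],[255,[0,0,0],[0,0,0.06]],[255,[0,0,0],[0,0,0]]]'; python3 - <<'E'
from station import sense
s=sense(); print(s['wrist_force'],s['wrist_torque'],s['joint_positions'].round(1))
E
```

```text
clock: 26.03
position: [538.2, 287.1, 65.0]
tcp_rot: [-180.0, 0.0, 148.9]
wrist_force: [-1.7, -1.5, 3.6]
gripper_width: 9.0
grip_force: 80.1
[-1.72877653 -1.46845613  3.56371988] [-0.39290222  0.28382294  0.02243178] [-11.   44.5 -34.   99.5  32.8  46.3  -1.8]
```

```bash
python3 -m pendant '[[255,[0,0,0],[0,0,0.1]],[255,[0,0,0],[0,0,0.1]],[255,[0,0,0],[0,0,0.1]],[255,[0,0,0],[0,0,0.1]],[255,[0,0,0],[0,0,0.1]],[255,[0,0,0],[0,0,0.1]],[255,[0,0,0],[0,0,0.1]],[255,[0,0,0],[0,0,0.1]],[255,[0,0,0],[0,0,0.1]],[255,[0,0,0],[0,0,0.1]],[255,[0,0,0],[0,0,0.1]],[255,[0,0,0],[0,0,0]]]'; python3 - <<'E'
from station import sense
s=sense(); print(s['wrist_force'],s['wrist_torque'],s['joint_positions'].round(1))
E
```

```text
clock: 27.03
position: [538.0, 286.9, 64.9]
tcp_rot: [180.0, 0.0, 85.8]
wrist_force: [-1.1, -3.1, 7.1]
gripper_width: 9.1
grip_force: 80.6
[-1.13800006 -3.11562054  7.10590106] [-0.67598198  0.44152841  0.07562375] [-21.2  41.6 -18.4 100.1  18.5  41.3 -53.4]
```

```bash
for i in 1; do :; done; python3 -m pendant '[[255,[0,0,0],[0,0,0.06]],[255,[0,0,0],[0,0,0.06]],[255,[0,0,0],[0,0,0.06]],[255,[0,0,0],[0,0,0]],[255,[0,0,0],[0,0,0]]]'; python3 - <<'E'
from station import sense
s=sense(); print(s['wrist_force'],s['wrist_torque'])
E
python3 -m pendant '[[255,[0,0,0],[0,0,0.06]],[255,[0,0,0],[0,0,0]],[255,[0,0,0],[0,0,0]]]'; python3 - <<'E'
from station import sense
s=sense(); print(s['wrist_force'],s['wrist_torque'])
E
```

```text
clock: 27.45
position: [538.0, 286.9, 64.9]
tcp_rot: [180.0, 0.0, 75.9]
wrist_force: [-1.5, -2.9, 8.1]
gripper_width: 9.0
grip_force: 80.8
[-1.46760197 -2.90645949  8.06227734] [-0.74602887  0.55368075  0.11327662]
clock: 27.7
position: [538.0, 286.9, 64.9]
tcp_rot: [-180.0, 0.0, 72.4]
wrist_force: [-1.9, -2.0, 7.6]
gripper_width: 9.1
grip_force: 80.9
[-1.8525128  -1.97361195  7.62708101] [-0.73880545  0.49096404  0.09639622]
```

```bash
python3 -m pendant '[[255,[0,0,0],[0,0,0.04]],[255,[0,0,0],[0,0,0]],[255,[0,0,0],[0,0,0]]]'; python3 - <<'E'
from h import *
s=sense(); print(s['wrist_force'],s['wrist_torque'])
c,im,d=snap('wrist','w12'); im2,_=camera('side')
cv2.imwrite('pics/v7.png',np.hstack([im[60:360,100:480],cv2.resize(im2[180:380,200:400],(400,300))])[:,:,::-1])
E
```

```text
clock: 27.95
position: [538.0, 286.9, 64.9]
tcp_rot: [-180.0, 0.0, 70.2]
wrist_force: [-1.4, -2.3, 8.0]
gripper_width: 8.8
grip_force: 80.9
[-1.42018294 -2.25773561  7.98885699] [-0.72259192  0.55647634  0.06453241]
```

View pics/v7.png

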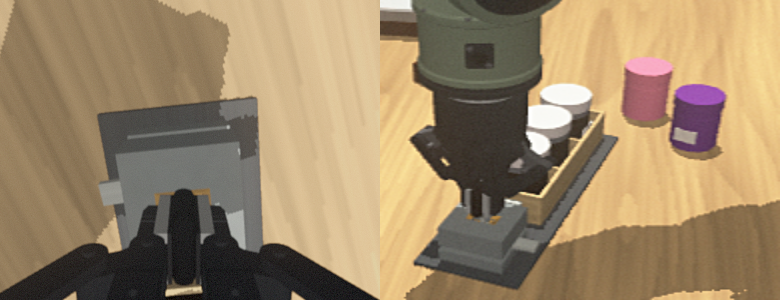

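```bash
python3 -m pendant '[[255,[0,0,0],[0,0,0.04]],[255,[0,0,0],[0,0,0]],[255,[0,0,0],[0,0,0]]]'; python3 - <<'E'
from h import *
s=sense(); print(s['wrist_force'],s['wrist_torque'])
c,im,d=snap('wrist','w13'); R=Ro.from_euler('xyz',s['tcp_rot'],degrees=True).as_matrix(); P,uv=cloud(c,d); Q=(P-s['position'])@R
m=(abs(Q[:,2]+36)<3)&(abs(Q[:,0])<20)&(abs(Q[:,1])<8); q=Q[m]; print(m.sum(), q.mean(0), np.degrees(np.polyfit(q[:,0],q[:,1],1)[0]))
E
```

```text
clock: 28.3
position: [538.0, 286.9, 64.9]
tcp_rot: [-180.0, 0.0, 67.9]
wrist_force: [-1.8, -3.4, 8.8]
gripper_width: 9.1
grip_force: 81.0
[-1.82312197 -3.37515927  8.77953151] [-0.72261357  0.48126246  0.05735671]
2173 [  1.20434961   0.88588401 -35.93682238] -1.6052087261998333
```

```bash
python3 - <<'E'
from h import *
def dock(P):
    a=np.radians(-13.9); e=np.array([[np.cos(a),np.sin(a)],[-np.sin(a),np.cos(a)]]); return (P[:,:2]-[538.5,285.7])@e.T
c=cam('wrist'); d=np.load('pics/w13.npy'); P,uv=cloud(c,d); D=dock(P)
m=(D[:,0]<-31)&(D[:,0]>-50)&(abs(D[:,1])<28)&(P[:,2]>10)&(P[:,2]<60)
q=np.c_[D[m],P[m,2]]; print('now',m.sum(),q.mean(0).round(1),q.min(0).round(1),q.max(0).round(1),cv2.minAreaRect(q[:,:2].astype(np.float32)))
c=cam('top'); d=np.load('pics/top1.npy'); P,uv=cloud(c,d); D=dock(P)
m=(D[:,1]<-31)&(D[:,1]>-53)&(abs(D[:,0])<28)&(P[:,2]>10)&(P[:,2]<60); q=np.c_[D[m],P[m,2]]; print('before',m.sum(),q.mean(0).round(1),q.min(0).round(1),q.max(0).round(1))
im=cv2.imread('pics/w13.png'); cv2.imwrite('pics/v8.png',cv2.resize(im[120:330,160:400],(720,630))[:600])
E
```

```text
now 494 [-44.   -0.3  27.4] [-50.   -8.3  22.2] [-37.8   6.4  29.6] ((-43.878089904785156, -0.9643402099609375), (12.24116325378418, 14.761970520019531), 0.010848332196474075)
before 84 [ -3.7 -41.1  31.3] [-22.8 -51.7  10.4] [ 18.5 -31.1  41.5]
```

View pics/v8.png

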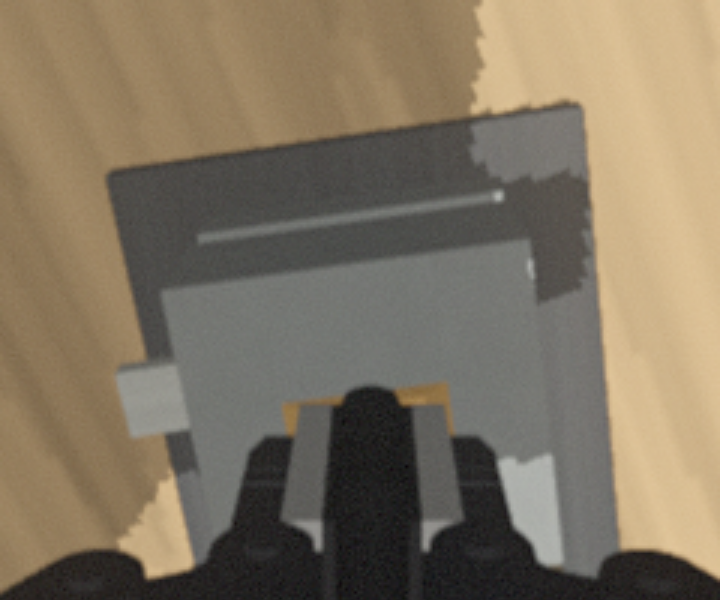

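The lock's lever, at (153,400), now points square to the lock's side, 90° from where it started. The plug is at its stop and the key is still gripped, so I'm handing in.

```bash
python3 -c "
from station import sign_off; print(sign_off())"
```

```text
the job is handed in; nothing more can be done
None
```

Job handed in at about 28 s of the 72 s allowed: both jars stand upright in the two free cells, and the key is fully home, turned a quarter clockwise to its stop and still gripped.

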